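# Slide the heavy medicine crate into its dock and shut the gate

## Task

Push the tall, heavy blue bottle crate across the table into its dock until it is fully home against the end stop, pushing it low near its base so that it slides upright and never tips or lifts. Then push the yellow gate shut behind it, all the way. Use the fingers only to push, lift nothing, leave the jar, carton and cup alone, and finish clear of everything.

Things in the scene. Friction and masses are not known exactly. Their poses are not given: they have to be found in the camera images.
- crate: Tall blue crate of white bottles (fixed in it), loose, 1.2 to 1.8 kg, footprint 90 (its x) by 120 (y) mm; flat walls to 170 high, caps reach 213. Origin: centre of underside. At the start its x axis points along the dock's x within 0.15 rad, 145 to 200 mm short of home. Slides on a rubber foot with 7 to 18 N; pushed over 40 mm above the table it may tip.
- dock: Fixed U-shaped dock without a floor: the crate slides on the table. Origin on the table; x points into the dock (the way to push), y left of that, z up. Steel end stop 45 high, inner face at x = 50 mm. Grey rails 35 high, inner faces at y = +-70, from x = 5 to 50; before them wings flare out to about y = +-87 at x = -34. A foot 6 high on the -y side carries the gate.
- dock_home (a point): Point on the table in the dock where the crate's origin lies when fully home (x = 5, y = 0 mm in the dock's frame). The crate's axes are then along the dock's and its rear wall is at x = -40 mm in the dock's frame.
- gate (a joint): Angle of the yellow gate about its upright hinge, rad: 0 = shut, at its stop (bar lies across the mouth, pointing along the dock's +y); grows as it opens, counterclockwise from above (1.57 = bar points along the dock's -x). Starts 1.65 to 2.1. Stiff hinge, about 0.12 N m, no spring: stays where it is left.
- gate_hinge (a point): Point on the gate's hinge axis, 30 mm above the table, at x = -78, y = -105 mm in the dock's frame. From it the bar is 135 long, 14 thick, and spans heights 16 to 44 mm; hinge barrel 22 across, 48 high. The bar's plain face (away from the bumper) is the one to push; when shut it is 45 mm behind the rear wall of a crate that is home.
- gate_bumper (a point): Centre of the front face of the gate's black rubber bumper, 30 mm above the table. The bumper is 30 long, centred 95 mm along the bar from the hinge, and stands 28 mm out from the bar on the side that faces the crate when shut; it then clears a crate that is home by 3 mm.
- gate_tip (a point): Free end of the gate bar, in the middle of its thickness, 30 mm above the table, 135 mm from the hinge axis.
- amber: Bystander: amber jar with white cap, 44 across, 85 high; origin at the centre of its underside.
- carton: Bystander: white carton 50 by 75 by 45 high; origin at the centre of its underside.
- cup: Bystander: clear measuring cup, 64 across, 60 high; origin at the centre of its underside.
Mind the look-alikes: they are no part of the job. What is meant by the crate is not turquoise, and is the larger of those in its own colour.

How it is judged:
At the end, for the whole second after the job is handed in: The crate stands upright and at rest in the dock, within 8 mm of the end stop, between the rails (14 mm to either side, 0.12 rad), and the gate is shut to within 0.08 rad (x of crate in the frame of dock between -0.003 and 0.01 m and y of crate in the frame of dock between -0.014 and 0.014 m and angle between the x axis of crate and the x axis of dock, either way round below 0.12 rad and angle between crate's own z axis and vertical below 0.03 rad and linear speed of crate below 0.02 m/s and value of joint gate below 0.08 rad); the robot touches nothing.
It fails at once if the crate tips (more than 0.1 rad) (angle between crate's own z axis and vertical above 0.1 rad).
It fails at once if the crate is lifted off the table (15 mm) (height (world z) of crate above 0.015 m).
It fails at once if the jar is disturbed (moved 20 mm or more) (distance of amber from where it was at the start of the episode above 0.02 m).
It fails at once if the carton is disturbed (moved 20 mm or more) (distance of carton from where it was at the start of the episode above 0.02 m).
It fails at once if the cup is disturbed (moved 20 mm or more) (distance of cup from where it was at the start of the episode above 0.02 m).
It also fails if it takes over 64 s, if anything falls off the work surface, if the arm or the gripper's body presses on something with over 40 N, if the wrist force passes 120 N, or if a joint passes its speed limit or range.

## Robot

A 6-joint arm with a two-finger parallel gripper is mounted at the origin on the work surface. World frame = base frame: x ahead of the robot, y to its left, z up, the work surface at z = 0. Lengths are in m, angles in rad, forces in N, time in s.
With the tool pointing down it reaches from about 0.275 to 0.875 m from the base axis. Payload 12.5 kg.
Tool frame: the origin (TCP) lies at the very end of the fingers, on their centre line; the grasp point (between the pads) lies 19 mm behind it; x points along the fingers, y is the direction in which the jaws open and shut, and the axes are right-handed (so a half turn about x gives the same grasp; the last joint's range is limited). The gripper opens to 85 mm and grips with 20 to 120 N. Pads are 22 mm wide; open, the fingers measure 114 mm over their backs; the gripper's body (76 mm by 85 mm) begins 54 mm behind the grasp point. The pads swing forward as they close: fully open they stand 13 mm farther back than shut.
Start: joints at [-0.085, 0.351, 1.652, -0, 1.139, -0.085], TCP at [0.55, 0, 0.231] pointing down, gripper open.
Joint ranges: [-2.75, 2.75], [-0.79, 2.1], [0.01, 2.65], [-1.57, 4.71], [0.07, 3.14], [-2.87, 2.87]. Speed limits (rad/s): [2.22, 2.22, 2.79, 3.14, 3.14, 3.14].

## Interface

Orientations are given as a 3x3 rotation matrix whose columns are the frame's x, y, z axes.
In Python, from bench import manip gives the robot as it stands. Calls block until the motion is done:
- manip.move_ptp(position, orientation): joint-space move of the TCP to a pose.
- manip.move_l(position, attitude=None, max_speed=0.15): straight line of the TCP; attitude=None keeps the orientation; max_speed is the mean speed in m/s.
- manip.move_j(angles): joint-space move.
- manip.set_gripper(opening, effort=None): opening from 0.0 (shut) to 1.0 (fully open); effort is the grip in N (None keeps the last); returns when the fingers have stopped.
- manip.dwell(seconds).
- manip.inverse_kinematics(position, orientation): joint angles nearest the present ones, or None.
- manip.grab_frame(name): name is "scene" or "side" or "wrist"; returns (picture, depth): 384x512x3 uint8, red, green, blue; 384x512 float32, m along the optical axis (not along the pixel's ray), 0 where there is no reading.
- manip.get_calibration(name): a dict with "camera_matrix" (3x3 intrinsics, pixels), "R" (3x3) and "t" (3): a world point X has camera coordinates R X + t. Camera axes: x right, y down, z forward; pixel columns grow to the right and rows downward; lengths in m; the calibration is good to about 2 mm. A picture is of the moment at which its call begins: read the wrist's pose just before it. get_calibration takes no time and is no camera call; for the wrist camera it gives the pose at the moment of the call.
A pose or a line that the arm cannot do raises manip.Unreachable and nothing moves.
- manip.sign_off(): hands the job in, once; it reports no verdict.
Trained networks look in the newest picture that a camera, given by its name, has taken for a name from the list of things; names that differ only in an ending like _2 or _b are one class to them, and where a whole thing is asked for, a point or a joint stands for the part that bears it (a point fixed in the world has none). Each returns a list of dicts, best first, with "confidence" (0 to 1); they miss things now and then, are a little off and sometimes report something else, mostly with a low value. They report only what shows in the picture. A call takes as long as a camera call. They do not tell look-alikes from the thing itself.
- manip.look_for(camera, name): "at" ([x, y, z] in m, in world coordinates, good to about 4 mm: the middle of the surface that is visible of it).
Readings, each from a call of its own:
- manip.current_time(): time.
- manip.current_qpos(): joint angles.
- manip.current_joint_vel(): joint speeds.
- manip.current_joint_torque(): joint torques, N m.
- manip.current_ee_pos(): TCP position.
- manip.current_tcp_rot(): TCP orientation.
- manip.current_force(): force on the tool from outside, world axes, zero at the start.
- manip.current_ft_torque(): the same for the moment, N m.
- manip.current_grip_width(): opening from 0.0 (shut) to 1.0 (fully open).
Only numpy, scipy, OpenCV 4.12 (cv2) and the standard library are available. Lean on these libraries where they do the work, as an engineer would, in place of code of your own. Each camera call takes 0.05 s, during which the arm holds its last target.

## Working session

There is one attempt and no reset: what is moved stays moved. The work goes in short steps, each a Python script; the robot and the scene stay as the last script left them, time stands still between calls to the robot, and variables do not carry over. Pictures are saved under pics/ and viewed, and the job is handed in when it is done.

```bash
mkdir -p pics; ls; python3 - <<'E'
from bench import manip
import cv2,numpy as np
for c in ["scene","side"]:
    p,d=manip.grab_frame(c); cv2.imwrite(f"pics/{c}0.png",p[:,:,::-1]); np.savez(f"/tmp/{c}0.npz",p=p,d=d)
    k=manip.get_calibration(c); print(c,{a:np.round(b,3).tolist() for a,b in k.items()})
    for n in ["crate","dock","gate","gate_bumper","gate_tip","gate_hinge","amber","carton","cup"]:
        try: print(n,[(np.round(r["at"],3).tolist(),round(r["confidence"],2)) for r in manip.look_for(c,n)])
        except Exception as e: print(n,e)
print(manip.current_time())
E
```

```text
pics
scene {'camera_matrix': [[357.16, 0.0, 250.263], [0.0, 357.16, 187.515], [0.0, 0.0, 1.0]], 'R': [[-0.124, 0.992, 0.012], [0.825, 0.11, -0.554], [-0.551, -0.059, -0.832]], 't': [0.026, -0.44, 1.007]}
crate [([0.454, -0.152, 0.166], 0.86), ([0.615, -0.031, 0.16], 0.84), ([0.424, 0.01, 0.106], 0.75)]
dock [([0.633, 0.118, 0.031], 0.77), ([0.702, -0.005, 0.04], 0.66)]
gate [([0.699, -0.004, 0.04], 0.81)]
gate_bumper [([0.701, -0.003, 0.042], 0.98)]
gate_tip [([0.697, -0.005, 0.042], 0.73)]
gate_hinge [([0.703, -0.0, 0.045], 0.96), ([0.436, 0.214, 0.058], 0.18)]
amber [([0.434, 0.213, 0.06], 0.58)]
carton [([0.739, 0.194, 0.042], 0.97)]
cup [([0.595, 0.279, 0.036], 0.77), ([0.739, 0.198, 0.042], 0.31)]
side {'camera_matrix': [[450.862, 0.0, 255.987], [0.0, 450.862, 196.719], [0.0, 0.0, 1.0]], 'R': [[-0.994, -0.109, 0.014], [-0.087, 0.704, -0.705], [0.067, -0.702, -0.709]], 't': [0.563, 0.048, 1.025]}
crate [([0.556, 0.002, 0.134], 0.79), ([0.407, 0.022, 0.096], 0.79), ([0.691, 0.006, 0.043], 0.2)]
dock [([0.6, 0.161, 0.035], 0.76)]
gate []
gate_bumper [([0.688, 0.007, 0.036], 0.86)]
gate_tip [([0.692, 0.006, 0.049], 0.93)]
gate_hinge [([0.691, 0.008, 0.041], 0.68)]
amber [([0.425, 0.231, 0.058], 0.85)]
carton [([0.73, 0.216, 0.046], 0.73), ([0.6, 0.161, 0.032], 0.67)]
cup [([0.598, 0.268, 0.036], 0.89), ([0.599, 0.16, 0.029], 0.63)]
1.0
```

View pics/scene0.png

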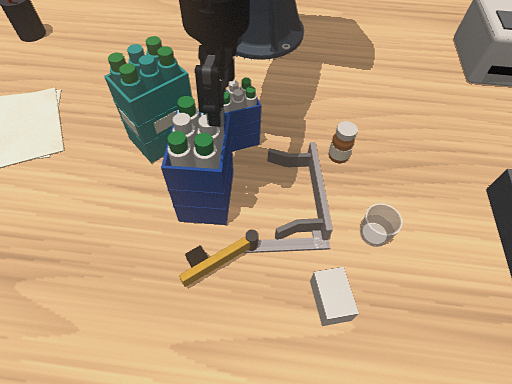

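View pics/side0.png

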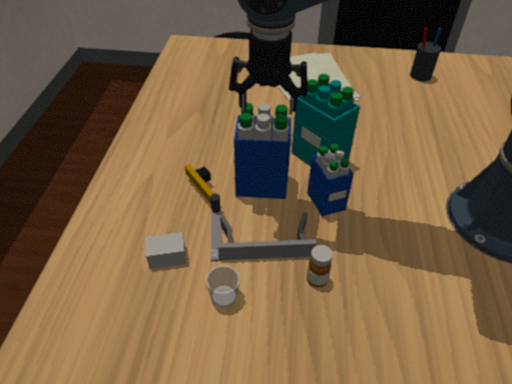

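Crate candidates in the scene view are the turquoise crate at (150,105), the large blue crate at (200,165) and the small blue crate at (240,115). By the description I choose the large blue one at (200,165). The gate hinge is at (252,238) and its tip at (183,280). The dock's end stop runs from (315,145) to (328,235).

```bash
cat > h.py <<'E'
from bench import manip
import cv2,numpy as np
def cloud(c,d,k=None):
    k=k or manip.get_calibration(c); K=np.array(k["camera_matrix"]);R=np.array(k["R"]);t=np.array(k["t"])
    v,u=np.mgrid[:d.shape[0],:d.shape[1]]
    P=np.stack([(u-K[0,2])/K[0,0]*d,(v-K[1,2])/K[1,1]*d,d],-1)
    return (P-t)@R
def proj(c,X):
    k=manip.get_calibration(c);p=np.array(X)@np.array(k["R"]).T+k["t"];p=p@np.array(k["camera_matrix"]).T
    return p[...,:2]/p[...,2:]
def topview(clouds,box,res,zr,name):
    x0,x1,y0,y1=box;H=int((x1-x0)/res);W=int((y1-y0)/res)
    im=np.zeros((H,W,3),np.uint8);zb=np.full((H,W),-9.)
    for P,p in clouds:
        Q=P.reshape(-1,3);C=p.reshape(-1,3)
        m=(Q[:,2]>zr[0])&(Q[:,2]<zr[1])&(Q[:,0]>x0)&(Q[:,0]<x1)&(Q[:,1]>y0)&(Q[:,1]<y1)
        Q=Q[m];C=C[m];o=np.argsort(Q[:,2]);Q=Q[o];C=C[o]
        im[((x1-Q[:,0])/res).astype(int).clip(0,H-1),((Q[:,1]-y0)/res).astype(int).clip(0,W-1)][:]
        im[((x1-Q[:,0])/res).astype(int).clip(0,H-1),((Q[:,1]-y0)/res).astype(int).clip(0,W-1)]=C[:,::-1]
    cv2.imwrite(name,im)
E
python3 - <<'E'
from h import *
cl=[]
for c in ["scene","side"]:
    f=np.load(f"/tmp/{c}0.npz");p,d=f["p"],f["d"];P=cloud(c,d);cl.append((P,p))
    hsv=cv2.cvtColor(p,cv2.COLOR_RGB2HSV);h,s,v=[hsv[...,i].astype(int) for i in range(3)]
    z=P[...,2]; ok=d>0
    tab=ok&(z<0.01)&(z>-.01)&(P[...,1]>-.2)&(P[...,1]<.3)&(P[...,0]>.4)&(P[...,0]<.8);print(c,"tablez",np.median(z[tab]))
    for n,m in {"blue":ok&(h>108)&(h<130)&(s>120)&(z>.02)&(z<.168),
      "yellow":ok&(h>15)&(h<30)&(s>170)&(z>.03)&(z<.06),
      "grey":ok&(s<60)&(z>.018)&(z<.06)&(P[...,0]>.45)&(P[...,0]<.72)&(P[...,1]>.0)&(P[...,1]<.25)}.items():
        nn,L,st,ce=cv2.connectedComponentsWithStats(m.astype(np.uint8))
        for i in range(1,nn):
            if st[i,4]>40:
                Q=P[L==i]; xy=Q[:,:2].astype(np.float32)
                r=cv2.minAreaRect(xy*1000)
                print(n,st[i].tolist(),"z",np.round(np.percentile(Q[:,2],[2,98]),3),np.round(r[0],1),np.round(r[1],1),round(r[2],1))
topview(cl,(.38,.82,-.2,.36),.001,(.012,.3),"pics/top0.png")
p=np.load("/tmp/scene0.npz")["p"];cv2.imwrite("pics/crop0.png",cv2.resize(p[80:300,90:350],None,fx=3,fy=2.7,interpolation=2)[:,:,::-1][:600])
E
```

```text
scene tablez 0.0006667184740101859
blue [178, 99, 83, 96, 1820] z [0.026 0.166] [515.1  -1.9] [ 69.1 242.6] 75.1
blue [187, 206, 39, 4, 46] z [0.062 0.066] [620.5 -26.2] [ 4.5 65.9] 5.2
yellow [179, 237, 70, 45, 482] z [0.043 0.047] [702.3   2.2] [ 13.1 123.7] 40.0
grey [268, 149, 65, 88, 1568] z [0.019 0.047] [539.8 129.8] [193.7  95.6] 10.1
grey [246, 230, 12, 12, 111] z [0.046 0.051] [655.4  57.2] [19.6 18.6] 7.5
grey [312, 267, 37, 19, 477] z [0.027 0.048] [711.1 190.5] [28.6 49.5] 16.4
side tablez -0.001114499381755959
blue [262, 147, 15, 20, 76] z [0.1   0.152] [540.4   3.4] [29.6  5.2] 5.8
blue [274, 147, 15, 24, 82] z [0.094 0.151] [514.7   1.5] [29.7  6.2] 3.3
blue [236, 162, 24, 29, 125] z [0.024 0.107] [587.1   5.9] [52.1  5.5] 1.3
blue [309, 163, 23, 39, 225] z [0.03  0.115] [428.7  13.7] [15.4 76.9] 34.0
blue [264, 171, 15, 11, 43] z [0.059 0.086] [533.4   3.7] [31.9  5.4] 6.9
blue [275, 173, 12, 21, 70] z [0.021 0.077] [511.1   2.3] [24.2  4.8] 3.7
blue [248, 177, 17, 15, 64] z [0.022 0.063] [567.    4.8] [36.4  7. ] 2.2
yellow [185, 164, 29, 39, 302] z [0.031 0.045] [694.3   5.7] [ 24.  132.7] 38.2
grey [211, 194, 8, 15, 97] z [0.02  0.049] [652.8  61. ] [15.5 20.6] 10.0
grey [217, 213, 89, 43, 1309] z [0.019 0.045] [538.5 134.5] [190.9  95.8] 9.9
grey [167, 232, 18, 29, 375] z [0.019 0.046] [711.3 193.5] [32.6 50.5] 16.8
```

View pics/top0.png

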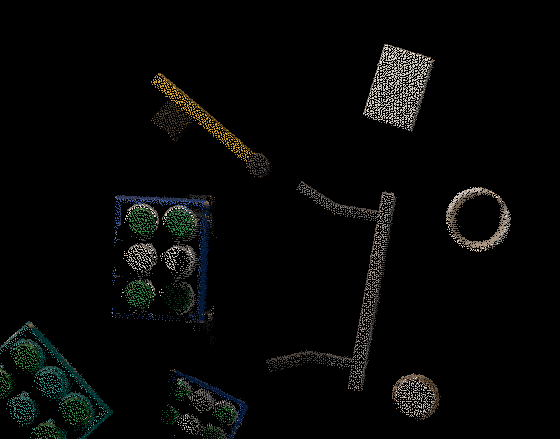

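View pics/crop0.png

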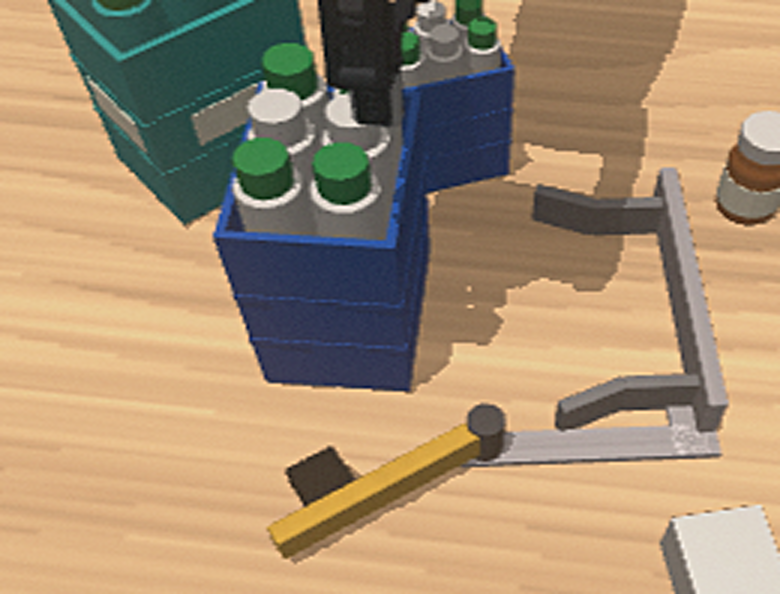

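```bash
python3 - <<'E'
from h import *
A={}
def add(k,Q): A.setdefault(k,[]).append(Q)
for c in ["scene","side"]:
    f=np.load(f"/tmp/{c}0.npz");p,d=f["p"],f["d"];P=cloud(c,d)
    hsv=cv2.cvtColor(p,cv2.COLOR_RGB2HSV);h,s,v=[hsv[...,i].astype(int) for i in range(3)]
    X,Y,Z=[P[...,i] for i in range(3)]; ok=d>0
    box=(X>.44)&(X<.64)&(Y>.10)&(Y<.20)
    M={"stop":ok&box&(Z>.040)&(Z<.05)&(s<70),
     "rails":ok&(X>.44)&(X<.64)&(Y>.05)&(Y<.152)&(Z>.030)&(Z<.0385)&(s<70),
     "rim":ok&(h>108)&(h<130)&(s>120)&(Z>.155)&(Z<.18)&(X>.48)&(X<.65),
     "wallfar":ok&(h>108)&(h<130)&(s>110)&(Z>.02)&(Z<.15)&(X>.61)&(X<.64)&(Y<.02),
     "wallfront":ok&(h>108)&(h<130)&(s>110)&(Z>.02)&(Z<.15)&(X>.50)&(X<.61)&(Y>-.01)&(Y<.03),
     "bar":ok&(h>15)&(h<30)&(s>150)&(Z>.040)&(Z<.05)&(X>.64),
     "hinge":ok&(Z>.044)&(X>.635)&(X<.675)&(Y>.035)&(Y<.08)&(s<90)}
    for n,m in M.items():
        Q=P[m]
        if len(Q)<8: print(c,n,len(Q));continue
        r=cv2.minAreaRect((Q[:,:2]*1000).astype(np.float32))
        l=cv2.fitLine((Q[:,:2]*1000).astype(np.float32),cv2.DIST_HUBER,0,.01,.01).ravel()
        print(c,n,len(Q),"rect",np.round(r[0],1),np.round(r[1],1),round(r[2],1),"line deg",round(np.degrees(np.arctan2(l[1],l[0])),1),np.round(l[2:],1), "xr",np.round(np.percentile(Q[:,0],[1,99]),3),"yr",np.round(np.percentile(Q[:,1],[1,99]),3))
E
```

```text
scene stop 581 rect [533.3 171.5] [191.   12.1] 10.2 line deg 10.1 [542.2 172.4] xr [0.443 0.627] yr [0.151 0.191]
scene rails 415 rect [540.3 121.2] [188.9  84.8] 8.1 line deg 4.2 [551.7 118. ] xr [0.452 0.636] yr [0.069 0.151]
scene rim 720 rect [561.2 -41.5] [122.1  90.5] 2.4 line deg -18.9 [583.5 -15.3] xr [0.502 0.623] yr [-0.086  0.006]
scene wallfar 883 rect [621.  -38.1] [ 9.8 90.5] 7.7 line deg -87.2 [620.3 -27.2] xr [0.616 0.623] yr [-0.083  0.006]
scene wallfront 346 rect [555.1  -2.6] [108.6  13.5] 2.8 line deg 2.7 [546.    2.9] xr [0.502 0.608] yr [-0.009  0.006]
scene bar 637 rect [701.6   2.3] [ 15.7 124.9] 40.2 line deg -49.8 [704.3   1. ] xr [0.662 0.744] yr [-0.045  0.051]
scene hinge 125 rect [656.   58.1] [20.9 20.4] 9.3 line deg 21.1 [656.4  57.5] xr [0.646 0.666] yr [0.048 0.068]
side stop 476 rect [532.2 174. ] [188.9  15.2] 9.6 line deg 10.0 [532.6 174.9] xr [0.442 0.624] yr [0.154 0.194]
side rails 215 rect [536.8 123.2] [189.1  74.2] 9.9 line deg 3.9 [543.6 120.3] xr [0.45  0.633] yr [0.072 0.15 ]
side rim 223 rect [558.2 -35.2] [116.2  85.5] 2.9 line deg 3.3 [557.7   2.5] xr [0.5   0.617] yr [-0.079  0.007]
side wallfar 46 rect [612.    6.8] [5.2 3.4] 76.9 line deg -82.0 [612.4   6.9] xr [0.61  0.614] yr [0.005 0.009]
side wallfront 779 rect [554.9   3.7] [109.9   8. ] 2.9 line deg 2.6 [553.9   4. ] xr [0.501 0.609] yr [-0.     0.008]
side bar 222 rect [696.5   6.9] [ 18.2 132.2] 38.5 line deg -50.3 [699.8   4.8] xr [0.662 0.741] yr [-0.044  0.055]
side hinge 49 rect [653.1  59. ] [15.6 19.5] 10.0 line deg 73.9 [652.9  60.5] xr [0.645 0.661] yr [0.049 0.069]
```

```bash
cat >> h.py <<'E'
TH=np.radians(100.05);O=np.array([.540,.117])
def d2w(x,y,z=0):
    ex=np.array([np.cos(TH),np.sin(TH)]);ey=np.array([-ex[1],ex[0]])
    p=O+x*ex+y*ey;return [float(p[0]),float(p[1]),z]
def rot(yaw,tilt,flip=1):
    """tool x along heading yaw(world), tilted tilt below horizontal; tool y horizontal"""
    f=np.array([np.cos(yaw),np.sin(yaw),0]);x=f*np.cos(tilt)-np.array([0,0,np.sin(tilt)])
    y=flip*np.array([-f[1],f[0],0]);return np.stack([x,y,np.cross(x,y)],1)
E
python3 - <<'E'
from h import *
r=np.radians
for tilt in (40,45,50):
  for flip in (1,-1):
    for (x,y,yaw) in [(-158-45-25,8,-7.4),(-158-45,8,-7.4),(-100,3,0),(-40,0,0)]:
        q=manip.inverse_kinematics(d2w(x/1000,y/1000,.015),rot(TH+r(yaw),r(tilt),flip))
        print(tilt,flip,x,None if q is None else np.round(q,2))
E
```

```text
40 1 -228 [-0.56  0.96  1.46  0.69  1.38  2.16]
40 1 -203 [-0.53  0.94  1.51  0.72  1.35  2.15]
40 1 -100 [-0.37  0.91  1.59  0.75  1.3   2.13]
40 1 -40 [-0.29  0.88  1.65  0.82  1.23  2.14]
40 -1 -228 [-0.56  0.96  1.46  0.69  1.38 -0.98]
40 -1 -203 [-0.53  0.94  1.51  0.72  1.35 -0.99]
40 -1 -100 [-0.37  0.91  1.59  0.75  1.3  -1.01]
40 -1 -40 [-0.29  0.88  1.65  0.82  1.23 -1.  ]
45 1 -228 [-0.54  0.92  1.49  0.66  1.31  2.19]
45 1 -203 [-0.51  0.9   1.53  0.68  1.27  2.18]
45 1 -100 [-0.35  0.87  1.61  0.71  1.22  2.17]
45 1 -40 [-0.26  0.85  1.67  0.77  1.16  2.19]
45 -1 -228 [-0.54  0.92  1.49  0.66  1.31 -0.96]
45 -1 -203 [-0.51  0.9   1.53  0.68  1.27 -0.96]
45 -1 -100 [-0.35  0.87  1.61  0.71  1.22 -0.97]
45 -1 -40 [-0.26  0.85  1.67  0.77  1.16 -0.96]
50 1 -228 [-0.52  0.88  1.52  0.61  1.23  2.22]
50 1 -203 [-0.49  0.86  1.56  0.63  1.2   2.22]
50 1 -100 [-0.33  0.83  1.64  0.66  1.15  2.21]
50 1 -40 [-0.23  0.81  1.69  0.73  1.09  2.23]
50 -1 -228 [-0.52  0.88  1.52  0.61  1.23 -0.92]
50 -1 -203 [-0.49  0.86  1.56  0.63  1.2  -0.92]
50 -1 -100 [-0.33  0.83  1.64  0.66  1.15 -0.93]
50 -1 -40 [-0.23  0.81  1.69  0.73  1.09 -0.91]
```

```bash
python3 - <<'E'
from h import *
r=np.radians
R=rot(TH+r(-7.4),r(45),-1)
p=manip.current_ee_pos();manip.move_l([p[0],p[1],.34],max_speed=.2)
manip.move_ptp(d2w(-.31,.02,.30),R)
manip.move_l(d2w(-.255,.02,.10),max_speed=.2)
manip.move_l(d2w(-.240,.018,.020),max_speed=.1)
print(manip.current_time(),manip.current_ee_pos(),manip.current_force(),manip.current_grip_width())
for c in ["scene","side"]:
    p,d=manip.grab_frame(c);cv2.imwrite(f"pics/{c}1.png",p[:,:,::-1]); np.savez(f"/tmp/{c}1.npz",p=p,d=d)
a=cv2.imread("pics/scene1.png")[60:300,60:320];b=cv2.imread("pics/side1.png")[60:300,150:410]
cv2.imwrite("pics/both1.png",cv2.resize(np.hstack([a,b]),(800,369)))
E
```

```text
4.7 [ 0.56418268 -0.12241966  0.01918371] [ 3.59648133 -2.05177701 -2.18928688] 0.9983885641538148
```

View pics/both1.png

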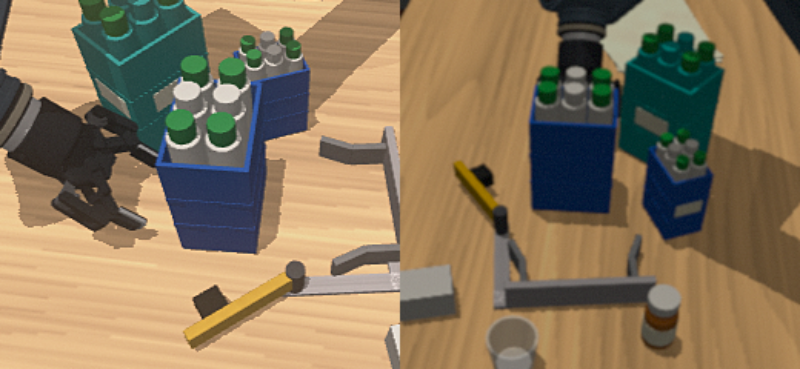

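```bash
python3 - <<'E'
from h import *
r=np.radians
a=r(-7.4)
def pose(x,y): return d2w(x,y,.010)
f0=None
for k in range(16):
    s=.240-.004*k          # distance in dock x
    y=.008+(s-.158)*np.tan(r(7.4))
    manip.move_l(pose(-s,y),max_speed=.04)
    f=np.array(manip.current_force()); 
    if f0 is None: f0=f
    h=np.array([np.cos(TH+a),np.sin(TH+a),0])
    print(-s,np.round(f-f0,1),round(float((f-f0)@h),1))
    if (f-f0)@h<-4: break
print(manip.current_time(),manip.current_ee_pos(),manip.current_ft_torque())
for c in ["scene","side"]:
    p,d=manip.grab_frame(c);cv2.imwrite(f"pics/{c}2.png",p[:,:,::-1]); np.savez(f"/tmp/{c}2.npz",p=p,d=d)
A=cv2.imread("pics/scene2.png")[60:300,60:320];b=cv2.imread("pics/side2.png")[60:300,150:410]
cv2.imwrite("pics/both2.png",cv2.resize(np.hstack([A,b]),(800,369)))
E
```

```text
-0.24 [0. 0. 0.] 0.0
-0.236 [1.  1.5 0.8] 1.4
-0.23199999999999998 [0.1 1.2 1.5] 1.2
-0.22799999999999998 [0.7 0.8 0.6] 0.7
-0.22399999999999998 [0.9 1.9 1.1] 1.9
-0.22 [0.7 2.1 0.6] 2.0
-0.216 [1.8 3.4 0.8] 3.3
-0.212 [-0.   3.4  1.1] 3.4
-0.208 [-2.6  2.5  0.4] 2.6
-0.204 [-1.8  1.4  1.3] 1.5
-0.19999999999999998 [-0.3  0.7  1.9] 0.7
-0.196 [-0.5 -2.1  1.6] -2.1
-0.192 [-1.5 -3.3  2.2] -3.3
-0.188 [-0.3 -3.2  2.6] -3.2
-0.184 [ 0.1 -3.1  1. ] -3.1
-0.18 [-0.4 -3.1  2. ] -3.1
8.95 [ 0.56113277 -0.06270723  0.01005194] [-0.81829645 -0.16826784 -0.33777388]
```

View pics/both2.png

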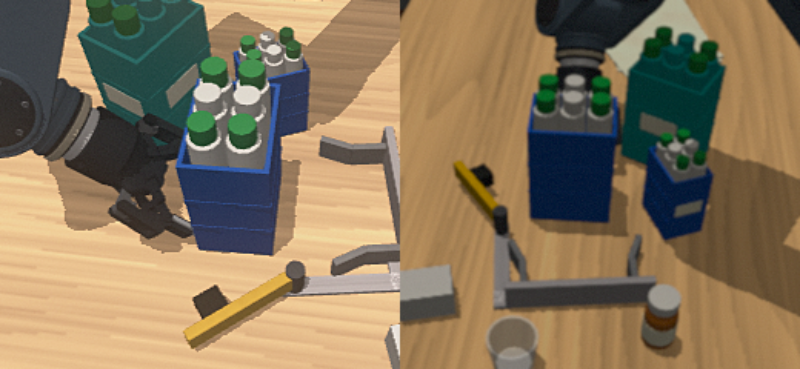

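```bash
cat >> h.py <<'E'
def crate(tag=None,verbose=True):
    out=[]
    for c in ["scene","side"]:
        p,d=manip.grab_frame(c);P=cloud(c,d)
        if tag: cv2.imwrite(f"pics/{c}{tag}.png",p[:,:,::-1]); np.savez(f"/tmp/{c}{tag}.npz",p=p,d=d)
        hsv=cv2.cvtColor(p,cv2.COLOR_RGB2HSV);h,s,v=[hsv[...,i].astype(int) for i in range(3)]
        m=(d>0)&(h>108)&(h<130)&(s>120)&(P[...,2]>.150)&(P[...,2]<.18)
        Q=(P[m][:,:2]*1000).astype(np.float32)
        r=cv2.minAreaRect(Q)
        w=r[1]; a=r[2] if w[0]>w[1] else r[2]-90  # long side direction = crate y axis(180)
        yaw=(a+90-np.degrees(TH)); 
        e=np.array([np.cos(TH),np.sin(TH)]);dd=np.array(r[0])/1000-O
        print(c,len(Q),"dock x,y mm",np.round([dd@e*1000,(-dd[0]*e[1]+dd[1]*e[0])*1000],1),"yaw deg",round(yaw,1),np.round(w,1))
E
python3 - <<'E'
from h import *
crate("3")
E
```

```text
scene 950 dock x,y mm [-140.4    3.8] yaw deg -7.4 [122.6  90.3]
side 234 dock x,y mm [-182.7   12.8] yaw deg -98.1 [117.1 183.1]
```

```bash
python3 - <<'E'
from h import *
r=np.radians
for x in np.arange(-132,-49,9.):
    s=min(1,(x+140)/75); yaw=r(-7.4*(1-s)); y=4*(1-s)
    tx=x-40*np.cos(yaw); ty=y-40*np.sin(yaw)+1.5
    manip.move_l(d2w(tx/1000,ty/1000,.010),rot(TH+yaw,r(45),-1),max_speed=.06)
    print(x,np.round(manip.current_force(),1))
print(manip.current_time())
crate("4")
A=cv2.imread("pics/scene4.png")[60:300,60:350];b=cv2.imread("pics/side4.png")[60:300,130:410]
cv2.imwrite("pics/both4.png",cv2.resize(np.hstack([A,b]),(800,340)))
E
```

```text
-132.0 [ 2.1 -2.3 -0.2]
-123.0 [ 1.1 -2.4  0.6]
-114.0 [ 1.5 -2.4 -0.1]
-105.0 [ 1.6 -2.3  0.3]
-96.0 [ 2.8 -1.9 -0.7]
-87.0 [ 1.1 -1.9 -1.5]
-78.0 [ 1.3 -1.9 -0.4]
-69.0 [ 0.7 -1.9 -0. ]
-60.0 [ 1.2 -1.6  0.8]
-51.0 [ 1.2 -1.7  0.2]
12.1417
scene 926 dock x,y mm [-50.3  -2.4] yaw deg -0.0 [122.3  89.6]
side 245 dock x,y mm [-109.8   -1. ] yaw deg -90.0 [119.8 217.6]
```

View pics/both4.png

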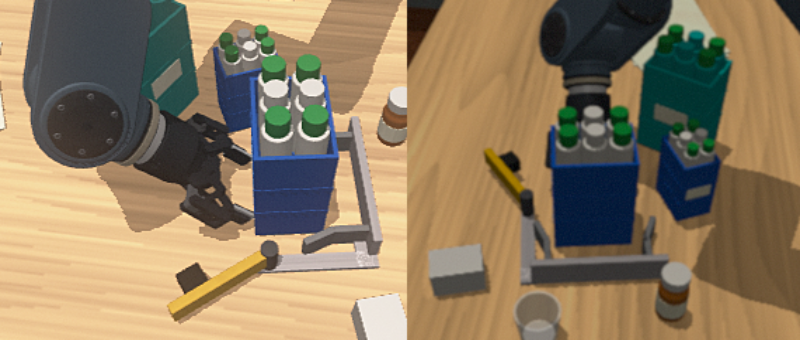

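```bash
python3 - <<'E'
from h import *
r=np.radians
e=np.array([np.cos(TH),np.sin(TH),0])
xs=list(np.arange(-44,-1,8.))+list(np.arange(-2,16,1.5))
for x in xs:
    manip.move_l(d2w((x-40)/1000,.002,.010),rot(TH,r(45),-1),max_speed=.06 if x<-5 else .02)
    f=np.array(manip.current_force());print(x,np.round(f,1),round(float(f@e),1))
    if f@e<-22: break
print(manip.current_time())
crate("5")
A=cv2.imread("pics/scene5.png")[60:300,60:370];b=cv2.imread("pics/side5.png")[60:300,130:410]
cv2.imwrite("pics/both5.png",cv2.resize(np.hstack([A,b]),(800,330)))
E
```

```text
-44.0 [ 1.9 -2.1  0.3] -2.4
-36.0 [ 1.5 -2.4 -0.2] -2.6
-28.0 [ 2.  -2.4  0.1] -2.7
-20.0 [ 1.7 -2.  -0. ] -2.3
-12.0 [ 2.1 -2.2 -0.6] -2.5
-4.0 [ 1.3 -7.5  2.5] -7.6
-2.0 [ 2.4 -6.9  2. ] -7.2
-0.5 [ 1.9 -7.9  0.7] -8.1
1.0 [ 2.3 -8.1  2.3] -8.4
2.5 [ 2.7 -8.   1.8] -8.3
4.0 [ 2.7 -9.1  1.1] -9.4
5.5 [  1.1 -17.6   2.3] -17.5
7.0 [ -0.4 -29.    5.9] -28.5
15.9417
scene 866 dock x,y mm [ 3.8 -3.3] yaw deg 0.1 [121.   89.9]
side 253 dock x,y mm [-72.8   0.1] yaw deg -91.4 [121.2 253.1]
```

View pics/both5.png

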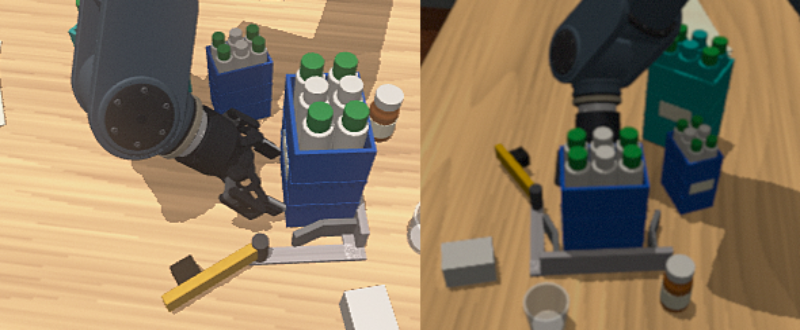

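```bash
cat >> h.py <<'E'
HG=(-.078,-.105)
def gp(g,gap,rho=.105,z=.022,h=.011):
    phi=np.pi/2+g;n=phi+np.pi/2;o=.007+h+gap
    return d2w(HG[0]+rho*np.cos(phi)+o*np.cos(n),HG[1]+rho*np.sin(phi)+o*np.sin(n),z)
E
python3 - <<'E'
from h import *
r=np.radians
e=[np.cos(TH),np.sin(TH)]
manip.move_l(d2w(-.060,.0,.014),max_speed=.06)
manip.move_l(d2w(-.16,.0,.03),max_speed=.15)
print(np.round(manip.current_force(),1))
manip.move_l(d2w(-.24,.0,.27),max_speed=.25)
manip.set_gripper(0.0)
crate("6")
print(manip.current_time(),np.round(manip.current_qpos(),2))
for flip in (1,-1):
  for tilt in (70,80):
    for mult in (1,.5,0):
      print(flip,tilt,mult)
      for g in (2.09,1.5,1,.5,0):
        q=manip.inverse_kinematics(gp(g,.0),rot(TH+g*mult,r(tilt),flip)); print("  ",g,np.round(gp(g,0),3),None if q is None else np.round(q,2))
E
```

```text
[ 0.2  0.2 -0.5]
scene 692 dock x,y mm [ 3.7 -2.8] yaw deg 0.2 [121.2  89.5]
side 301 dock x,y mm [ 8.5 -1. ] yaw deg -0.3 [117.2  88.2]
19.5 [-0.53  0.64  1.3   0.58  1.75 -0.76]
1 70 1
   2.09 [ 0.738 -0.011  0.022] [ 0.    1.07  0.93 -0.22  1.41  0.94]
   1.5 [ 0.686 -0.044  0.022] [-0.1   1.01  1.07 -0.07  1.41  1.39]
   1 [ 0.633 -0.045  0.022] [-0.18  0.91  1.27  0.08  1.3   1.76]
   0.5 [ 0.586 -0.021  0.022] [-0.21  0.81  1.5   0.24  1.12  2.11]
   0 [0.557 0.022 0.022] [-0.2   0.71  1.71  0.42  0.89  2.47]
1 70 0.5
   2.09 [ 0.738 -0.011  0.022] [-0.11  1.1   0.87  0.08  1.51  1.8 ]
   1.5 [ 0.686 -0.044  0.022] [-0.19  0.99  1.12  0.15  1.36  1.97]
   1 [ 0.633 -0.045  0.022] [-0.23  0.88  1.35  0.23  1.21  2.12]
   0.5 [ 0.586 -0.021  0.022] [-0.24  0.78  1.56  0.32  1.05  2.28]
   0 [0.557 0.022 0.022] [-0.2   0.71  1.71  0.42  0.89  2.47]
1 70 0
   2.09 [ 0.738 -0.011  0.022] [-0.19  0.98  1.13  0.35  1.18  2.61]
   1.5 [ 0.686 -0.044  0.022] [-0.25  0.9   1.3   0.35  1.12  2.53]
   1 [ 0.633 -0.045  0.022] [-0.27  0.83  1.46  0.36  1.04  2.48]
   0.5 [ 0.586 -0.021  0.0
[... 2485 characters left out ...]
4  0.79 -0.47]
-1 80 0.5
   2.09 [ 0.738 -0.011  0.022] [-0.09  1.    1.05  0.05  1.26 -1.33]
   1.5 [ 0.686 -0.044  0.022] [-0.16  0.9   1.25  0.09  1.14 -1.13]
   1 [ 0.633 -0.045  0.022] [-0.19  0.81  1.45  0.13  1.02 -0.94]
   0.5 [ 0.586 -0.021  0.022] [-0.18  0.73  1.62  0.18  0.89 -0.73]
   0 [0.557 0.022 0.022] [-0.12  0.68  1.74  0.24  0.79 -0.47]
-1 80 0
   2.09 [ 0.738 -0.011  0.022] [-0.14  0.94  1.18  0.19  1.09 -0.41]
   1.5 [ 0.686 -0.044  0.022] [-0.19  0.86  1.34  0.19  1.01 -0.48]
   1 [ 0.633 -0.045  0.022] [-0.21  0.79  1.51  0.2   0.92 -0.52]
   0.5 [ 0.586 -0.021  0.022] [-0.19  0.72  1.65  0.22  0.84 -0.52]
   0 [0.557 0.022 0.022] [-0.12  0.68  1.74  0.24  0.79 -0.47]
```

```bash
python3 - <<'E'
from h import *
r=np.radians
R=lambda g:rot(TH+g,r(70),-1)
manip.move_ptp(gp(2.09,.035,z=.2),R(2.09))
manip.move_l(gp(2.09,.035),max_speed=.15)
f0=np.array(manip.current_force());print(np.round(f0,1),manip.current_time())
manip.move_l(gp(2.09,.003),max_speed=.08)
for g in np.arange(2.0,.35,-.12):
    manip.move_l(gp(g,0),R(g),max_speed=.09)
    print(round(g,2),np.round(np.array(manip.current_force())-f0,1))
print(manip.current_time())
crate("7")
A=cv2.imread("pics/scene7.png")[60:300,60:370];b=cv2.imread("pics/side7.png")[60:300,130:410]
cv2.imwrite("pics/both7.png",cv2.resize(np.hstack([A,b]),(800,330)))
E
```

```text
[-0.3  0.6  0.6] 22.1667
2.0 [-0.5 -0.2 -1.5]
1.88 [ 0.3 -1.5 -0.7]
1.76 [ 0.9 -0.4 -0.6]
1.64 [ 0.7 -0.7  0.3]
1.52 [ 0.7 -0.7 -1.2]
1.4 [-0.3 -0.  -0.6]
1.28 [ 0.3 -0.8  0.2]
1.16 [ 0.5 -0.1 -1.2]
1.04 [ 0.1 -1.1 -0.4]
0.92 [ 0.1 -0.9 -0.2]
0.8 [ 0.3 -1.   0.8]
0.68 [ 1.4 -1.5 -1.1]
0.56 [ 0.6 -0.4 -1.1]
0.44 [ 0.6 -0.8 -0.8]
26.8
scene 750 dock x,y mm [ 4.  -3.5] yaw deg 0.1 [120.7  90.4]
side 274 dock x,y mm [-56.1  -5. ] yaw deg -87.6 [121.7 223.3]
```

View pics/both7.png

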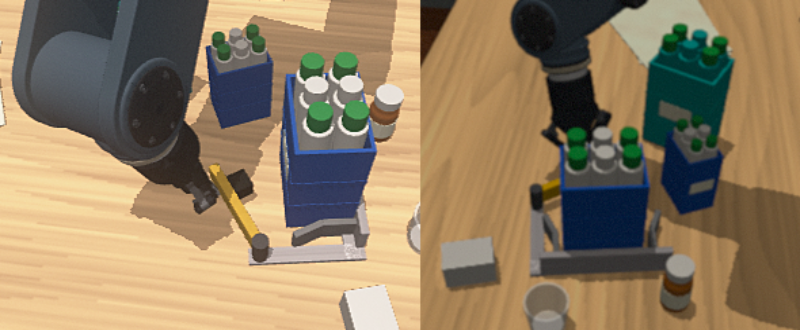

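```bash
python3 - <<'E'
from h import *
r=np.radians
e=np.array([np.cos(TH),np.sin(TH),0])
f0=np.array([-.3,.6,.6])
R=lambda g:rot(TH+g,r(70),-1)
for g in list(np.arange(.34,.1,-.08))+list(np.arange(.08,-.16,-.015)):
    manip.move_l(gp(g,0),R(max(g,0)),max_speed=.06 if g>.1 else .02)
    f=(np.array(manip.current_force())-f0)@e;print(round(g,3),round(float(f),1))
    if f<-12: break
print(manip.current_time())
manip.move_l(gp(0,.06),R(0),max_speed=.08)
manip.move_l(gp(0,.14,z=.30),max_speed=.2)
manip.move_ptp(d2w(-.32,.0,.38),R(0))
crate("8")
for c in("scene","side"):
    f=np.load(f"/tmp/{c}8.npz");P=cloud(c,f["d"]);hsv=cv2.cvtColor(f["p"],cv2.COLOR_RGB2HSV)
    m=(f["d"]>0)&(hsv[...,0]>15)&(hsv[...,0]<30)&(hsv[...,1]>150)&(P[...,2]>.038)&(P[...,2]<.052)&(P[...,0]>.45)
    if m.sum()>30:
        Q=(P[m][:,:2]*1000).astype(np.float32);l=cv2.fitLine(Q,2,0,.01,.01).ravel();print(c,m.sum(),"gate rad",np.arctan(l[1]/l[0])-(TH-np.pi/2), cv2.minAreaRect(Q))
print(manip.current_time(),np.round(manip.current_force(),1))
A=cv2.imread("pics/scene8.png")[60:300,60:370];b=cv2.imread("pics/side8.png")[60:300,130:410]
cv2.imwrite("pics/both8.png",cv2.resize(np.hstack([A,b]),(800,330)))
E
```

```text
0.34 -1.2
0.26 -0.6
0.18 -0.1
0.08 -0.9
0.065 -0.6
0.05 -0.6
0.035 -0.1
0.02 -1.0
0.005 -1.0
-0.01 -0.4
-0.025 -7.0
-0.04 -15.4
30.4917
scene 769 dock x,y mm [ 3.9 -3.2] yaw deg 0.1 [121.1  89.9]
side 284 dock x,y mm [ 9.  -1.1] yaw deg -0.6 [117.4  88.2]
scene 427 gate rad 0.0002932567531679364 ((583.736083984375, 44.622894287109375), (120.43609619140625, 13.539168357849121), 10.06550407409668)
side 73 gate rad 0.024501936548433134 ((629.194580078125, 55.86825180053711), (29.292827606201172, 15.669694900512695), 10.943196296691895)
33.675 [-0.1  0.4 -0.8]
```

View pics/both8.png

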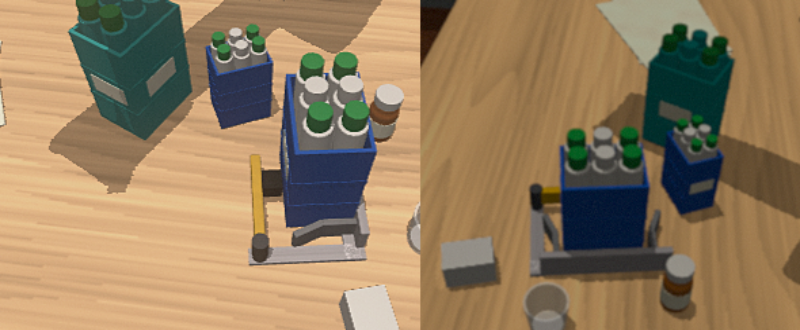

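```bash
python3 -c "
from bench import manip
manip.dwell(.3);print(manip.sign_off(),manip.current_time())"
```

```text
the job is handed in; nothing more can be done
the job is handed in; nothing more can be done
```

I pushed the large blue crate into the dock until it met the end stop. I then swung the yellow gate shut to its stop, backed clear and handed the job in at about 34 s.

**How I pushed:** The crate was pushed with both open fingertips, tilted 45° down and aimed at about 30 mm above the table. The gate was pushed with the closed fingers on its plain face.

**Last checks, arm clear:**

| Check | Scene camera | Side camera |
|---|---|---|
| Crate x in the dock (allowed -3 to 10 mm) | 3.9 mm | 9.0 mm |
| Crate y in the dock (allowed ±14 mm) | -3.2 mm | -1.1 mm |
| Crate yaw (limit about 6.9°) | 0.1° | -0.6° |
| Gate angle (limit 0.08 rad) | 0.000 rad | 0.025 rad |

- **Forces:** The push force rose sharply to about 28 N when the crate met the end stop, and to about 15 N when the gate met its stop. After retreat the tool force was back near zero.
- **Upright and bystanders:** The crate stood upright in both final pictures, and the jar, carton and cup looked undisturbed. I judged these by eye and did not re-measure them.
- **Disagreement:** The cameras differ by about 5 mm in crate x. They were already 2–3 mm apart on the dock itself, and the 28 N at the stop confirms the crate is home. Several side-camera crate readings during the job were wrong, probably because the small blue crate got into the measurement, so I ignored them.

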